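Complete the sample row and hold the loupe over the new glass drop

TASK

Take the glass drop from the grey mat and set it down gently on the black drop-shaped pad in the row on the white shelf, its point over the pad's point, and let go of it. Then take the loupe off its stand and finish while holding it still and level, lens centred over that drop and at the height of the orange collar on the gauge post, touching nothing but the gripper. Leave the collar, the other two drops and everything else on the bench where they are.

Things in the scene. Friction and masses are not known exactly. Their poses are not given: they have to be found in the camera images.
- drop_center (a point): Centre of the new drop: a green glass teardrop with gold flakes, flat side down, 34 mm wide (y, with two short parallel flats 14 mm long at the widest place, good to grip), 48 mm long (x from -17 to +31, +x to its point), 16 mm thick with upright sides up to 10.5 mm above its underside, 40 g. The point lies at half its thickness (8 mm), midway across and over the flats. At the start it lies on the grey mat (130 mm square, 2 mm thick).
- drop_tip (a point): The point of the new drop, 31 mm along +x from its centre, 8 mm above its underside.
- pad_center (a point): Black drop-shaped pad fixed on the white shelf, 42 mm wide, 58 mm long, 2 mm thick, marking the empty place of the row. This point is on its upper face, where the drop's centre belongs (the drop's centre is then 8 mm higher). Its +x leads to the pad's point, away from the robot.
- pad_tip (a point): Where the drop's point belongs (seen from above): on the pad's upper face, 31 mm along +x from pad_center, 6 mm short of the pad's own point.
- shelf: Fixed low white shelf, 130 mm deep (x), 240 mm wide (y), top 30 mm above the bench, with a 12 mm high wooden strip along its far edge. Three places stand in a row along its y at -80, 0 and +80 mm: one holds the pad, the others a finished drop each, points along the shelf's +x. Origin: centre of its underside.
- sample_a_center (a point): Centre of a finished drop on the shelf, same shape as the new drop, loose; leave it.
- sample_b_center (a point): Centre of the other finished drop on the shelf, same shape, loose; leave it.
- lens_center (a point): Centre of the loupe's round lens (steel rim 76 mm across, 10 mm thick). z is the lens's axis, up when level; the handle runs along -x. Loupe 100 g, balance point about 60 mm along -x from the lens. On its stand the loupe is level with the lens centre 50 mm above the bench.
- loupe_grip (a point): Good place to grip the loupe's black handle, 85 mm along -x from the lens centre and at the same height. The handle is 16 mm wide (y), 18 mm tall (z) and reaches from 47 to 167 mm from the lens centre. On the stand this place is free on both sides: the stand's base plate is 40 mm lower, its rear fork (20 mm long) centred 60 mm behind this place, its two front posts 85 mm ahead under the lens rim.
- stand: Fixed wooden loupe stand, base 210 x 75 x 10 mm, 51 mm high, the lens towards its +x. The loupe just lies on it and lifts straight up. Origin: centre of its underside.
- gauge: Fixed gauge: steel post of 10 mm diameter on a round base, 237 mm high, behind the shelf. Origin: centre of its underside.
- collar_mark (a point): Centre of the orange collar (32 mm across, 12 mm high) on the gauge post: its height is the height at which the lens centre must be held.
- bottle_mid (a point): Middle of a loose amber bottle, 52 mm across, 130 mm high; leave it.
- jar_mid (a point): Middle of a loose clear jar with white cap, 64 mm across, 75 mm high; leave it.
- brush_mid (a point): Middle of a loose brush lying on the bench; leave it.
- tweezers_mid (a point): Middle of loose steel tweezers, 132 mm long, lying on the bench; leave them.
Not all that is in view belongs to the job. Of the things shaped like the stand, the wooden one is meant.

How it is judged (in metres and radians):
On the way, in this order (a step that is already met when the one before it is completed fails the run):
1. the new drop lies on the pad, pointing as the pad does, released and at rest (horizontal distance between drop_center and pad_center below 0.009 m and horizontal distance between drop_tip and pad_tip below 0.013 m and z of drop_center in the frame of pad_center between 0.004 and 0.012 m and contact force between drop and the fingers below 0.05 N and linear speed of drop below 0.02 m/s), for 0.2 s.
2. the loupe is lifted off its stand in the gripper (z of lens_center in the frame of stand above 0.075 m and contact force between loupe and the fingers above 0.5 N and contact force between loupe and stand below 0.05 N), for 0.2 s.
At the end, for the whole second after the job is handed in: New drop flat on the pad within 9 mm (point within 13 mm), untouched; loupe still in the gripper, touching neither gauge, shelf, drop nor stand, lens within 14 mm of the drop's centre from above, within 9 mm of the collar's height, level within 8 degrees (all of step 1 and angle between drop_center's own z axis and vertical below 0.1 rad and horizontal distance between lens_center and drop_center below 0.014 m and z of lens_center in the frame of collar_mark between -0.009 and 0.009 m and angle between lens_center's own z axis and vertical below 0.14 rad and contact force between loupe and the fingers above 0.5 N and contact force between loupe and gauge below 0.05 N and contact force between loupe and shelf below 0.05 N and contact force between loupe and drop below 0.05 N and contact force between loupe and stand below 0.05 N and linear speed of loupe below 0.02 m/s and angular speed of loupe below 0.2 rad/s); the arm keeps its last pose, push and grip.
It fails at once if a finished drop is moved by more than 10 mm (distance of any of sample_a_center, sample_b_center from where it was at the start of the episode above 0.01 m).
It fails at once if the collar is shifted by more than 5 mm (distance of collar_mark from where it was at the start of the episode above 0.005 m).
It fails at once if the new drop is let fall instead of set down (contact force between drop and the fingers below 0.02 N and linear speed of drop above 0.4 m/s).
It fails at once if the loupe knocks against the new drop (contact force between loupe and drop above 0.5 N).
It fails at once if bottle, jar, brush or tweezers moved by more than 30 mm (distance of any of bottle_mid, jar_mid, brush_mid, tweezers_mid from where it was at the start of the episode above 0.03 m).
It also fails if it takes over 51 s, if anything falls off the work surface, if the arm or the gripper's body presses on something with over 40 N, if the wrist force passes 120 N, or if a joint passes its speed limit or range.

ROBOT

A 6-joint arm with a two-finger parallel gripper is mounted at the origin on the work surface. World frame = base frame: x ahead of the robot, y to its left, z up, the work surface at z = 0. Lengths are in m, angles in degrees, forces in N, time in s.
With the tool pointing down it reaches from about 0.25 to 0.725 m from the base axis. Payload 9.7 kg.
Tool frame: the origin (TCP) lies on the centre line of the jaws, within the pads' length; the fingertips stand 22 mm ahead of it and the grasp point (between the pads) lies 3 mm ahead of it; z points along the fingers, y is the direction in which the jaws open and shut (so a half turn about z gives the same grasp; the last joint's range is limited). The gripper opens to 85 mm and grips with 20 to 120 N. Pads are 22 mm wide; open, the fingers measure 114 mm over their backs; the gripper's body (76 mm by 85 mm) begins 54 mm behind the grasp point. The pads swing forward as they close: fully open they stand 13 mm farther back than shut.
Start: joints at [63.77, 4.979, 10.078, 95.1, 0, 90], TCP at [0.243, 0.493, 0.253] pointing down, gripper open.
Joint ranges: [-179.16, 179.16], [-48.56, 103.87], [-65.8, 70.77], [-126.05, 130.52], [-82.76, 87.17], [-180, 180]. Speed limits (degrees/s): [127.2, 127.2, 147.25, 180, 180, 180].

INTERFACE

Orientations are given as [roll, pitch, yaw] about the fixed x, y, z axes, in that order (R = Rz(yaw) Ry(pitch) Rx(roll)).
In Python, from workcell import monitor, eyes, job gives the robot as it stands. The module is installed in compiled form; this text tells all that it offers.
- The arm moves only by the tool drive_tool, never from a script. Its argument "plan" is a list of rows, each a list of 3 entries, a list of its own where there are three numbers: the opening, from 0 (shut) to 1 (fully open), then the shift along the world's x, y, z in m, then the turn about the world's z in degrees. In form: [[gripper, [x, y, z], yaw], ...]. A call has 1 to 10 rows; each row shifts and turns the commanded pose from where the row before left it; what a row does not reach is not made up. A row lasts 1/8 s, in which the tool goes at most 62.5 mm and 10.7 degrees, less where a joint would pass 70% of its speed; a pose out of reach is approached as far as the arm can. A call is refused whole if a number of a shift passes 0.0625 or a number of a turn 10.7, either way. A call with a gripper value outside its range is refused whole. The fingers move at their own pace and stop on an object; "grip_force" is the grip in N (left out, the last holds). Time passes only in rows, so rows that do not move let the fingers close. It gives the time, the measured TCP pose, the force and the opening at its end, in the units of the state.
- monitor.get_obs(): the state, without advancing time (a new reading comes with each control period).
- eyes.camera(name): name is "scene" or "top" or "wrist"; returns (picture, depth): 480x640x3 uint8, red, green, blue; 480x640 float32, m along the optical axis (not along the pixel's ray), 0 where there is no reading.
- eyes.camera_params(name): a dict with "fx", "fy", "cx", "cy" (pixels), "dist_coeffs" ([k1, k2, p1, p2, k3] as OpenCV has them; the pictures are not rectified), "extrinsics" (4x4, takes a point from world to camera coordinates); the wrist camera has in their place "mount" (4x4, takes a point from camera to tool coordinates, whose origin is the TCP and whose axes are the flange's). Camera axes: x right, y down, z forward; pixel columns grow to the right and rows downward; lengths in m; the calibration is good to about 2 mm. A picture is of the moment at which its call begins: read the wrist's pose just before it. camera_params takes no time and is no camera call.
- job.job_done(): hands the job in, once; it reports no verdict.
The state is a dict: "time": time; "q": joint angles; "qd": joint speeds; "joint_efforts": joint torques, N m; "ee_pos": TCP position; "tcp_rot": TCP orientation; "wrist_force": force on the tool from outside, world axes, zero at the start; "torque": the same for the moment, N m; "opening": finger opening in m.
Only numpy, scipy, OpenCV 4.12 (cv2) and the standard library are available. Lean on these libraries where they do the work, as an engineer would, in place of code of your own. Each camera call takes 0.05 s, during which the arm holds its last target.

## Working session

There is one attempt and no reset: what is moved stays moved. The work goes in short steps, Python scripts to look and compute and a tool call to move; the robot and the scene stay as the last step left them, time stands still between calls to the robot, and variables do not carry over. Pictures are saved under pics/ and viewed, and the job is handed in when it is done.

Besides the shell and the picture viewer there is one more tool, called after "Request:" as name(argument=value, ...) on one line, values as JSON. drive_tool: Moves the arm, as the interface text tells. Its arguments: {"type":"object","properties":{"plan":{"type":"array","items":{"type":"array"}},"grip_force":{"type":"number"}},"required":["plan"]}

```bash
mkdir -p pics; ls
cat > h.py <<'E'
import numpy as np,cv2,pickle
from workcell import monitor,eyes,job
def snap(n,tag):
    o=monitor.get_obs(); im,d=eyes.camera(n)
    cv2.imwrite(f'pics/{tag}.png',im[:,:,::-1]); p=eyes.camera_params(n)
    pickle.dump((im,d,p,o),open(f'{tag}.pkl','wb')); return im,d,p,o
def load(tag): return pickle.load(open(f'{tag}.pkl','rb'))
def c2w(p,o):
    if 'extrinsics' in p: return np.linalg.inv(np.array(p['extrinsics']))
    from scipy.spatial.transform import Rotation as R
    T=np.eye(4);T[:3,:3]=R.from_euler('xyz',o['tcp_rot'],degrees=True).as_matrix();T[:3,3]=o['ee_pos']
    return T@np.array(p['mount'])
def ray(p,uv):
    K=np.array([[p['fx'],0,p['cx']],[0,p['fy'],p['cy']],[0,0,1.]])
    uv=np.array(uv,float).reshape(-1,1,2)
    x=cv2.undistortPoints(uv,K,np.array(p['dist_coeffs'])).reshape(-1,2)
    return np.c_[x,np.ones(len(x))]
def atz(p,o,uv,z):
    T=c2w(p,o);r=ray(p,uv)@T[:3,:3].T;c=T[:3,3]
    z=np.broadcast_to(z,(len(r),))
    return c+r*((z-c[2])/r[:,2])[:,None]
def atd(p,o,d,uv):
    T=c2w(p,o);uv=np.array(uv).reshape(-1,2)
    r=ray(p,uv)
    dd=np.array([d[int(round(v)),int(round(u))] for u,v in uv])
    return (r*dd[:,None])@T[:3,:3].T+T[:3,3]
def cloud(p,o,d):
    v,u=np.mgrid[:480,:640];r=ray(p,np.c_[u.ravel(),v.ravel()])
    T=c2w(p,o);X=(r*d.reshape(-1,1))@T[:3,:3].T+T[:3,3]
    X[d.ravel()==0]=np.nan
    return X.reshape(480,640,3)
E
python3 - <<'E'
from h import *
o=monitor.get_obs();print(o)
for n in('scene','top','wrist'):
    im,d,p,o=snap(n,n+'0');print(n,c2w(p,o)[:3].round(3).tolist(),p['fx'])
E
```

```text
pics
{'time': 0.0, 'q': array([6.37703959e+01, 5.01221563e+00, 1.00357535e+01, 9.51013792e+01,
       2.09821427e-03, 9.00017952e+01]), 'qd': array([ 0.01267859,  0.00390332, -0.05112292,  0.01123631,  0.02858805,
       -0.00347328]), 'joint_efforts': array([-1.35413182e-03, -5.20394862e+01,  4.64797533e+01,  1.65941130e-02,
       -7.54027292e-05,  8.50720667e-07]), 'ee_pos': array([0.24298441, 0.49318792, 0.252584  ]), 'tcp_rot': array([-1.79922159e+02, -2.09577347e-03,  1.53768598e+02]), 'wrist_force': array([-0.02186381,  0.10022554, -1.12884292]), 'torque': array([ 0.02790259, -0.03270746,  0.00366963]), 'opening': 0.08564885386510065}
scene [[-0.679, 0.501, -0.536, 1.286], [0.734, 0.449, -0.51, 0.769], [-0.015, -0.74, -0.673, 1.1]] 465.9438477452268
top [[-0.001, -0.999, 0.051, 0.424], [-1.0, 0.001, -0.001, 0.002], [0.001, -0.051, -0.999, 1.478]] 517.8574349655365
wrist [[0.442, 0.866, 0.234, 0.184], [0.897, -0.426, -0.116, 0.522], [-0.001, 0.261, -0.965, 0.372]] 384.54593499947464
```

View pics/scene0.png

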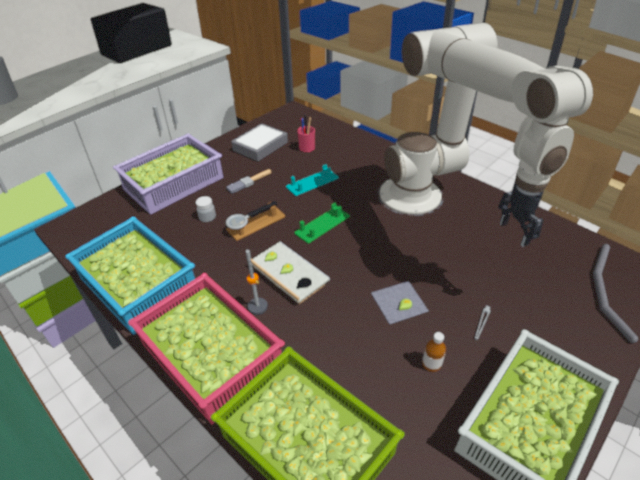

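View pics/top0.png

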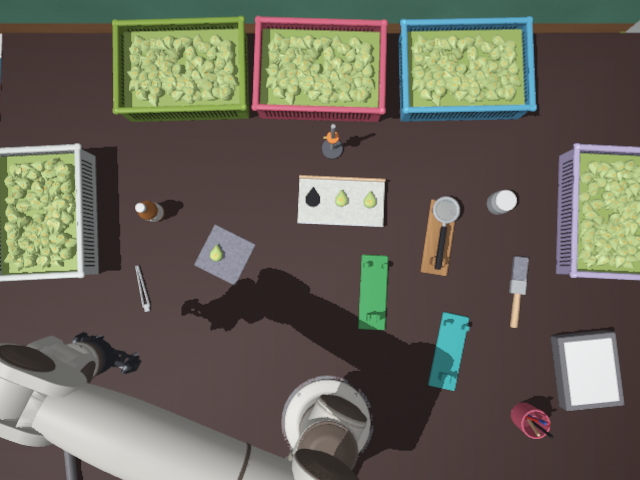

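View pics/wrist0.png

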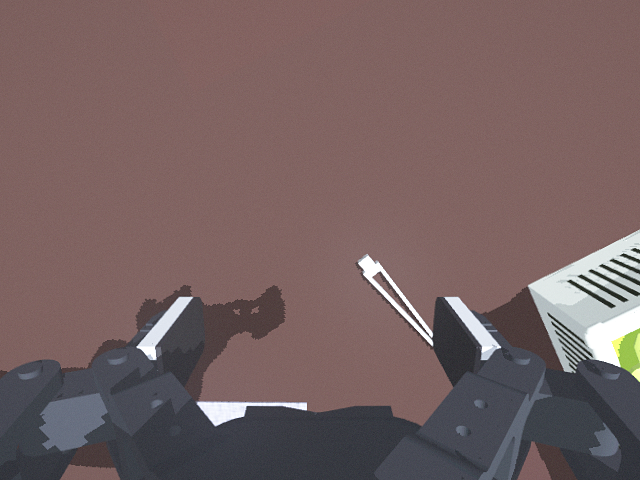

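The top view shows the drop on the mat at about (217,252), the pad at (313,196), the samples at (342,198) and (370,199), the lens at (446,210) and the collar near (333,138). I'll enlarge these areas.

Run:
```python
from h import *
im,d,p,o=load('top0')
def crop(t,u,v,w,h,s):
    c=cv2.resize(im[v:v+h,u:u+w,::-1],None,fx=s,fy=s,interpolation=cv2.INTER_CUBIC)
    cv2.imwrite(f'pics/{t}.png',c)
a=cv2.resize(im[170:290,190:290,::-1],None,fx=4,fy=4,interpolation=cv2.INTER_CUBIC)
b=cv2.resize(im[120:240,290:390,::-1],None,fx=4,fy=4,interpolation=cv2.INTER_CUBIC)
cv2.imwrite('pics/c1.png',np.hstack([a,b]))
crop('c2',410,180,60,105,5)
X=cloud(p,o,d)
for n,uv in dict(drop=(217,253),pad=(313,197),sa=(342,199),sb=(370,199),lens=(446,210),handle=(442,240),mat=(235,265),shelf=(328,215)).items(): print(n,X[uv[1],uv[0]].round(3))
# colour-based
hsv=cv2.cvtColor(im,cv2.COLOR_RGB2HSV)
m=(hsv[...,0]<15)&(hsv[...,1]>180)&(hsv[...,2]>120)
v,u=np.nonzero(m[100:170,310:360]);print('orange',u.mean()+310,v.mean()+100,len(u), X[100:170,310:360][m[100:170,310:360]].round(3)[:40:4])
```

```text
drop [0.475 0.31  0.02 ]
pad [0.632 0.039 0.031]
sa [ 0.624 -0.042  0.046]
sb [ 0.624 -0.12   0.047]
lens [ 0.592 -0.329  0.052]
handle [ 0.509 -0.316  0.057]
mat [ 0.441  0.263 -0.002]
shelf [ 0.581 -0.003  0.029]
orange nan nan 0 []<stdin>:15: RuntimeWarning: Mean of empty slice.
  ret = ret.dtype.type(ret / rcount)
```

View pics/c1.png

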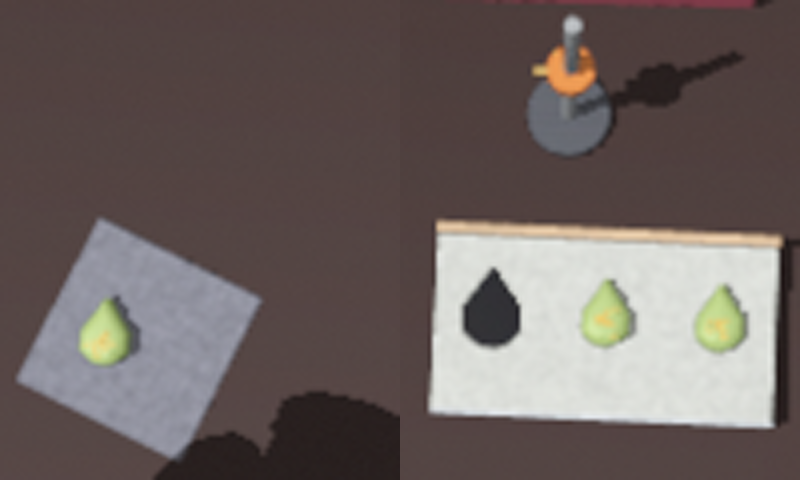

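View pics/c2.png

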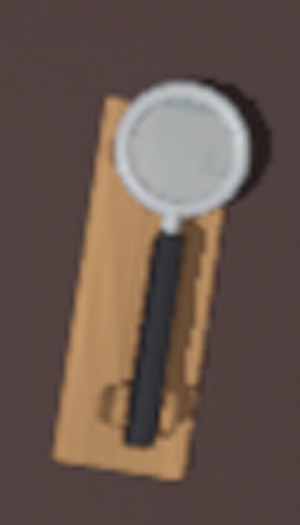

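Run:
```python
from h import *
im,d,p,o=load('top0')
f=lambda x,y,ou,ov,s:(ou+(x+.5)/s-.5,ov+(y+.5)/s-.5)
q=lambda n,x,y,ou,ov,s,z:print(n,atz(p,o,[f(x,y,ou,ov,s)],z)[0].round(4))
q('drop tip',109,297,190,170,4,.01);q('drop bot',104,367,190,170,4,.006)
q('pad tip',493,267,290-100,120,4,.032);q('pad bot',491,348,190,120,4,.032)
q('shelf fl',429,412,190,120,4,.03);q('shelf fr',776,427,190,120,4,.03)
q('lens',183,148,410,180,5,.05);q('h end',140,445,410,180,5,.059)
q('h start',172,235,410,180,5,.059)
X=cloud(p,o,d)
print(X[132:142,328:338,2].round(3))
im,d,p,o=load('scene0');X=cloud(p,o,d)
c=cv2.resize(im[240:320,220:300,::-1],None,fx=7,fy=7,interpolation=cv2.INTER_CUBIC);cv2.imwrite('pics/c3.png',c)
print(X[270:290,245:262,2].round(3))
```

```text
drop tip [0.5012 0.3125 0.01  ]
drop bot [0.4517 0.3164 0.006 ]
pad tip [0.6617 0.0396 0.032 ]
pad bot [0.6045 0.041  0.032 ]
shelf fl [0.5597 0.0845 0.03  ]
shelf fr [ 0.5489 -0.1589  0.03  ]
lens [ 0.5947 -0.3304  0.05  ]
h end [ 0.4303 -0.3027  0.059 ]
h start [ 0.5456 -0.3217  0.059 ]
[[-0.005  0.133  0.134  0.2    0.202  0.206  0.193  0.007 -0.003  0.002]
 [ 0.14   0.137  0.132  0.191  0.192  0.191  0.177  0.134  0.135  0.004]
 [ 0.135  0.126  0.134  0.18   0.18   0.18   0.17   0.13   0.139  0.135]
 [ 0.138  0.138  0.149  0.171  0.174  0.172  0.165  0.132  0.133  0.131]
 [ 0.137  0.138  0.142  0.162  0.16   0.159  0.136  0.132  0.138  0.131]
 [ 0.136  0.135  0.135  0.147  0.156  0.151  0.132  0.136  0.137  0.134]
 [ 0.134  0.131  0.132  0.146  0.143  0.139  0.132  0.137  0.137  0.138]
 [ 0.135  0.136  0.13   0.137  0.132  0.136  0.134  0.135  0.132  0.133]
 [ 0.138  0.134  0.133  0.133  0.129  0.138  0.134  0.133  0.139  0.134]
 [ 0.132  0.133  0.138  0.135  0.13   0.136  0.13   0.137  0.132  0.12 ]]
[[ 0.     0.001  0.005  0.007  0.165  0.169  0.165  0.165  0.004  0.003
   0.00
[... 1696 characters left out ...]
 0.002  0.113  0.105  0.105
   0.004 -0.001 -0.003  0.004  0.004 -0.005  0.001]
 [-0.002 -0.003 -0.001  0.002  0.001  0.001  0.     0.103  0.103  0.107
   0.098 -0.     0.005 -0.004 -0.001  0.     0.003]
 [ 0.001  0.004 -0.002  0.004 -0.     0.001  0.     0.099  0.096  0.099
   0.098    nan -0.002  0.003  0.004  0.003 -0.002]
 [-0.001 -0.001 -0.002  0.001  0.002 -0.003 -0.002  0.094  0.094  0.095
   0.093  0.002  0.003 -0.001 -0.     0.003  0.001]
 [-0.002 -0.001  0.     0.003 -0.     0.001  0.002 -0.002  0.093  0.091
   0.087  0.002 -0.001  0.001  0.     0.002 -0.003]
 [-0.001  0.002  0.001 -0.002 -0.     0.002  0.003  0.003  0.085  0.087
   0.085  0.004  0.001 -0.003 -0.002  0.003 -0.   ]]
```

View pics/c3.png

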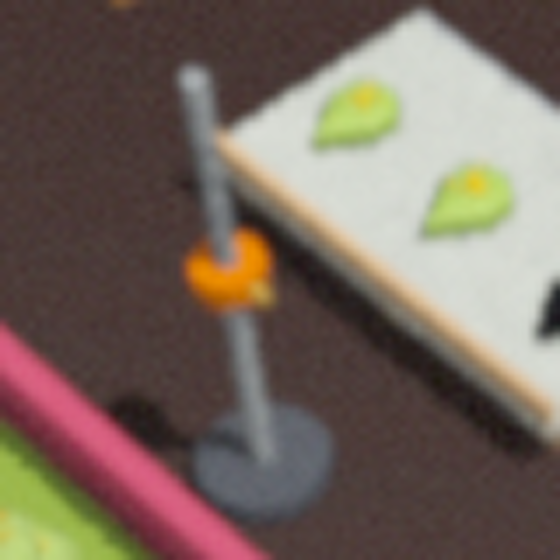

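The collar's top reads 0.135 m in both cameras, so its centre is at about 0.129. I'll move above the drop for a wrist view.

Request:
drive_tool(plan=[[1,[0.02,-0.016,0],3],[1,[0.04,-0.032,-0.005],4],[1,[0.045,-0.036,-0.015],4],[1,[0.045,-0.036,-0.015],4],[1,[0.045,-0.036,-0.015],4],[1,[0.03,-0.022,-0.01],2.7],[1,[0,0,0],0],[1,[0,0,0],0]], grip_force=25)

```text
time: 1.15
ee_pos: [0.4679, 0.3154, 0.1932]
tcp_rot: [-180.0, -0.0, 175.4]
wrist_force: [-1.0, 0.5, -0.2]
opening: 0.0854
```

Run:
```python
from h import *
im,d,p,o=snap('wrist','w1');print(o['ee_pos'],o['tcp_rot'],o['time'],o['wrist_force'])
```

```text
[0.4678715  0.31541961 0.19319044] [-1.79993258e+02 -2.87167139e-02  1.75426348e+02] 1.15 [-1.04523874  0.50614472 -0.1573546 ]
```

View pics/w1.png

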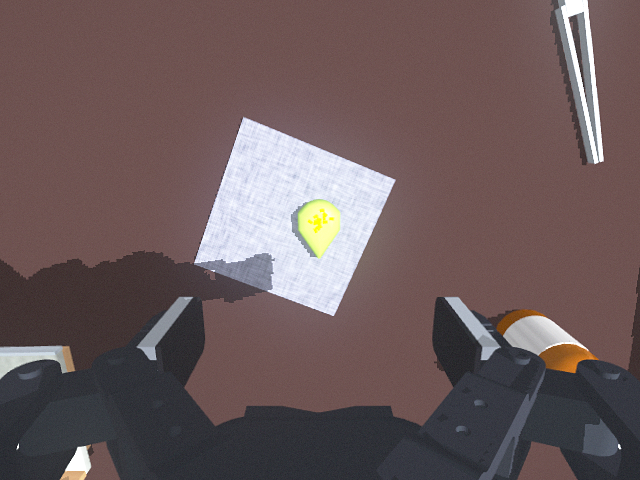

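The drop is seen at (319,225) with its point at (317,257), lying flat on the mat. I'll fit its outline.

```bash
cat > fit.py <<'E'
from h import *
from scipy.optimize import minimize
from shapely import geometry as _g if False else None
E
cat > fit.py <<'E'
from h import *
from scipy.optimize import least_squares
def outline(k=1.0,L=.031,W=.017,n=40):
    # teardrop: back arc, flats +-7mm, tangents to tip
    back=[( -.007-(.010)*np.sin(t), W*np.cos(t)) for t in np.linspace(0,np.pi,n)]
    return np.array([(L,0),(.007,W),(-.007,W)]+back+[(-.007,-W),(.007,-W)])
def fit(P,poly,x0):
    pts=P.copy()
    ci=poly.astype(np.float32).reshape(-1,1,2)
    def r(a):
        c,s=np.cos(a[2]),np.sin(a[2]);q=(pts-a[:2])@np.array([[c,-s],[s,c]])
        return [cv2.pointPolygonTest((ci*1000),tuple(map(float,v*1000)),True) for v in q]
    s=least_squares(r,x0,x_scale=[.001,.001,.02],diff_step=1e-3,loss='soft_l1');return s.x,np.sqrt(np.mean(np.square(s.fun)))
E
python3 - <<'E'
from fit import *
im,d,p,o=load('w1');hsv=cv2.cvtColor(im,cv2.COLOR_RGB2HSV)
m=((hsv[...,1]>80)&(hsv[...,0]>20)&(hsv[...,0]<50)).astype(np.uint8);m[:180]=0;m[280:]=0;m[:,:280]=0;m[:,360:]=0
c=max(cv2.findContours(m,0,1)[0],key=cv2.contourArea).reshape(-1,2)
print('bbox',c.min(0),c.max(0))
for z in(.008,.012):
    P=atz(p,o,c,z)[:,:2];x,e=fit(P,outline(),[.468,.315,-.07]);print(z,x[:2].round(4),np.degrees(x[2]).round(2),'rms mm',e)
    print('ext',P.min(0),P.max(0))
X=cloud(p,o,d);print(X[225,319],X[150:160,260:270,2].mean(),X[100,100])
E
```

```text
bbox [298 199] [339 257]
0.008 [0.4702 0.315 ] -4.61 rms mm 0.5640680271103745
ext [0.45195833 0.29784572] [0.50053402 0.33213025]
0.012 [0.4692 0.3151] -4.62 rms mm 0.6693912307509915
ext [0.45130971 0.29813663] [0.49924837 0.33197155]
[0.47098391 0.31534809 0.01766225] 0.0010478085341593085 [0.36207225 0.15378889 0.00097893]
```

Run:
```python
from h import *
im,d,p,o=load('w1')
X=cloud(p,o,d)
S=X[285:420,130:210].reshape(-1,3);S=S[S[:,2]>.12]
print('lowest open tip rel TCP', np.nanpercentile(S[:,2],[0.5,2,5])-o['ee_pos'][2])
```

```text
lowest open tip rel TCP [-0.00874056 -0.00625554 -0.00309932]
```

Request:
drive_tool(plan=[[0.6,[0.001,0,-0.03],0],[0.6,[0.001,0,-0.05],0],[0.6,[0,0,-0.04],0],[0.6,[0,0,-0.02],0],[0.6,[0,0,0],0],[0.6,[0,0,0],0]])

```text
time: 1.95
ee_pos: [0.4702, 0.3163, 0.0548]
tcp_rot: [179.9, 0.1, 175.5]
wrist_force: [0.2, 0.1, 1.1]
opening: 0.051
```

Run:
```python
from h import *
im,d,p,o=snap('wrist','w2');print(o['ee_pos'],o['opening'])
X=cloud(p,o,d)
S=X[200:420,130:300].reshape(-1,3);S=S[(S[:,2]>.022)]
print('lowest tip rel TCP', np.nanpercentile(S[:,2],[0.1,0.5,2,5])-o['ee_pos'][2])
```

```text
[0.47022209 0.31625711 0.05478762] 0.050963958543693004
lowest tip rel TCP [-0.0189881  -0.01679856 -0.01238057 -0.0064391 ]
```

View pics/w2.png

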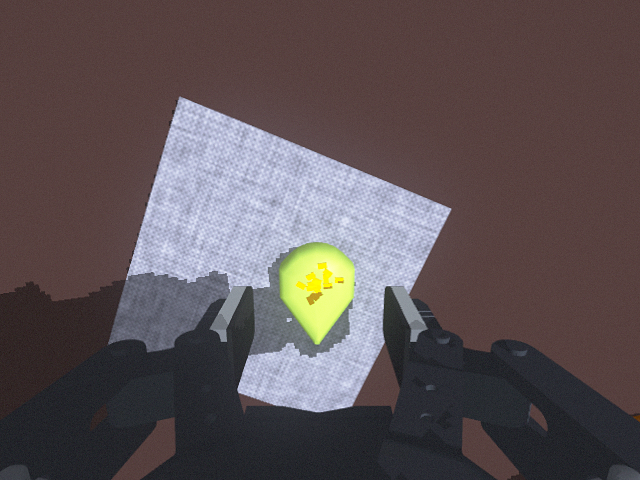

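The drop sits between the jaws, with its point at (317,342). The fingertips are 17–20 mm ahead of the TCP at this opening, so I'll go down to z≈0.025.

Request:
drive_tool(plan=[[0.6,[0,-0.001,-0.015],0],[0.6,[0,0,-0.01],0],[0.6,[0,0,-0.005],0],[0.6,[0,0,0],0],[0,[0,0,0],0],[0,[0,0,0],0],[0,[0,0,0],0],[0,[0,0,0],0],[0,[0,0,0],0]], grip_force=25)

```text
time: 3.12
ee_pos: [0.4703, 0.3145, 0.0237]
tcp_rot: [180.0, 0.0, 175.5]
wrist_force: [-0.2, 0.7, 4.6]
opening: 0.0328
```

Run:
```python
from fit import *
im,d,p,o=snap('wrist','w3');print(o['ee_pos'],o['opening'],o['wrist_force'])
```

```text
[0.47031124 0.31451405 0.02369623] 0.03277716124787006 [-0.23884001  0.65423274  4.56407889]
```

View pics/w3.png

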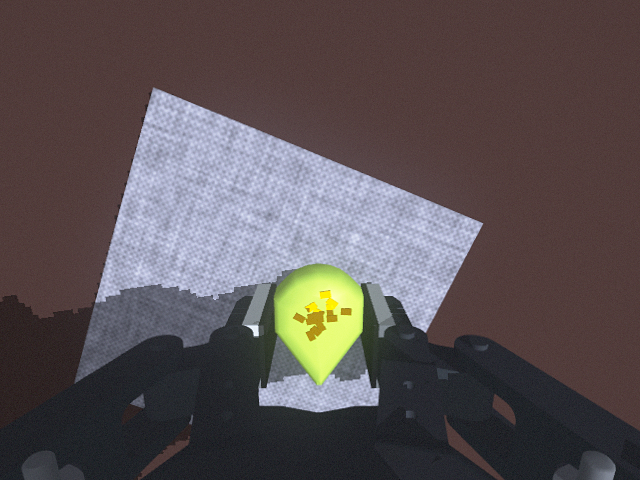

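The drop is held at an opening of 32.8 mm, centred between the pads. Next I'll lift it and carry it high over the pad for a look.

Request:
drive_tool(plan=[[0,[0,0,0.01],0],[0,[0,0,0.03],0],[0,[0,0,0.05],0],[0,[0.02,-0.035,0.04],0],[0,[0.035,-0.06,0.03],0.5],[0,[0.04,-0.06,0.006],0.6],[0,[0.035,-0.06,0],0.6],[0,[0.02,-0.045,0],0.4],[0,[0.005,-0.0145,0],0],[0,[0,0,0],0]])

```text
time: 4.42
ee_pos: [0.6099, 0.064, 0.1832]
tcp_rot: [180.0, -0.0, 177.5]
wrist_force: [0.3, -0.1, -0.2]
opening: 0.0331
```

Request:
drive_tool(plan=[[0,[0,0,0],0],[0,[0,0,0],0]])

```text
time: 4.68
ee_pos: [0.6096, 0.0659, 0.1835]
tcp_rot: [180.0, 0.0, 177.7]
wrist_force: [0.7, 0.5, -0.3]
opening: 0.0327
```

Run:
```python
from fit import *
im,d,p,o=snap('wrist','w4');print(o['ee_pos'],o['tcp_rot'],o['opening'],o['wrist_force'])
snap('top','t4')
```

```text
[0.60963354 0.0658875  0.18346065] [1.79989935e+02 7.10825080e-03 1.77672090e+02] 0.0326885842571193 [ 0.65104495  0.54444542 -0.29646675]
```

View pics/w4.png

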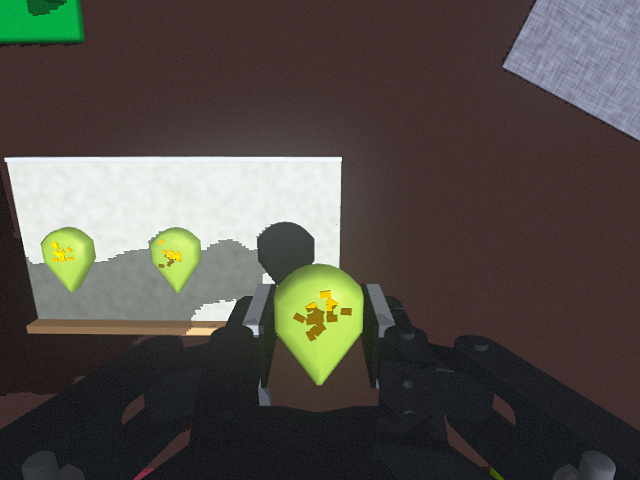

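The pad is partly hidden at (286,250). The samples are at (68,258) and (176,258), and the shelf's front edge is at v≈158. I'll fit the samples, the edge and the held drop.

Run:
```python
from fit import *
im,d,p,o=load('w4');hsv=cv2.cvtColor(im,cv2.COLOR_RGB2HSV)
g=((hsv[...,1]>90)&(hsv[...,0]>20)&(hsv[...,0]<50)).astype(np.uint8)
def f(u0,u1,v0,v1,z,x0):
    m=np.zeros_like(g);m[v0:v1,u0:u1]=g[v0:v1,u0:u1]
    c=max(cv2.findContours(m,0,1)[0],key=cv2.contourArea).reshape(-1,2)
    P=atz(p,o,c,z)[:,:2];x,e=fit(P,outline(),x0);print(c.min(0),c.max(0),x[:2].round(4),np.degrees(x[2]).round(2),e.round(2));return x
a=f(30,110,215,300,.037,[.622,-.12,-.03])
b=f(140,210,215,300,.037,[.622,-.04,-.03])
t=o['ee_pos'];h=f(270,368,255,392,t[2]-.0217+.009,[t[0],t[1],-.04])
print('held rel',h[:2]-t[:2]); 
print('pad by spacing',b[:2]+(b[:2]-a[:2]), np.linalg.norm(b-a), 'row yaw',np.degrees(np.arctan2(-(b-a)[0],(b-a)[1])))
P=atz(p,o,[(20,157.5),(330,157.5),(341,158),(340,200)],.03);print(P.round(4)); e=P[1]-P[0];print('edge',np.degrees(np.arctan2(-e[0],e[1])))
# pad contour back part
dk=((hsv[...,2]<90)).astype(np.uint8)
c=cv2.resize(im[210:300,240:350,::-1],None,fx=7,fy=6);cv2.imwrite('pics/c4.png',c)
```

```text
[ 41 227] [ 95 291] [ 0.619  -0.1181] -7.53 1.75
[150 228] [201 292] [ 0.6221 -0.039 ] -5.4 0.94
[273 264] [367 385] [0.609  0.0659] -3.67 1.1
held rel [-6.59277510e-04  2.76519149e-05]
pad by spacing [0.62526121 0.04019467] 0.08748285148115138 row yaw -2.251118725445702
[[ 0.5498 -0.1436  0.03  ]
 [ 0.5597  0.0757  0.03  ]
 [ 0.5604  0.0834  0.03  ]
 [ 0.5899  0.0819  0.03  ]]
edge -2.5914460141678224
```

View pics/c4.png

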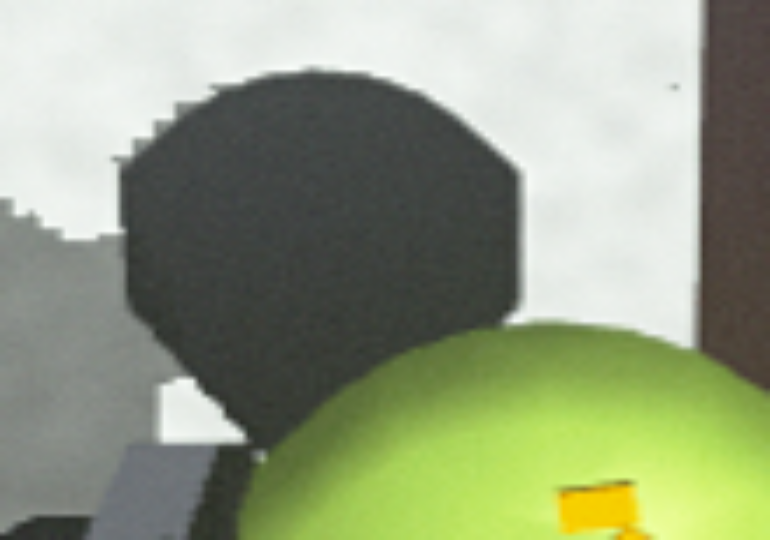

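Run:
```python
from fit import *
im,d,p,o=load('w4')
c=[(123,165),(128,303),(521,172),(520,303),(318,70)]
uv=[(240+(x+.5)/7-.5,210+(y+.5)/6-.5) for x,y in c]
P=atz(p,o,uv,.032);print(P.round(4),'mean',P[:4].mean(0), 'back+21',P[4]+[.021,-.021*.045,0])
print(np.linalg.norm(P[0]-P[2]),np.linalg.norm(P[0]-P[1]))
```

```text
[[0.6144 0.0206 0.032 ]
 [0.6321 0.0197 0.032 ]
 [0.617  0.0621 0.032 ]
 [0.6338 0.0612 0.032 ]
 [0.6035 0.0417 0.032 ]] mean [0.62432309 0.04091158 0.032     ] back+21 [0.62445292 0.04076422 0.032     ]
0.04153615732247518 0.01767308799642635
```

The pad centre comes out at (0.6245, 0.0408) with heading −2.5°, from the flats, the back arc and the row spacing. I'll move over it and start down.

Request:
drive_tool(plan=[[0,[0.008,-0.013,0],-0.2],[0,[0.0075,-0.012,-0.01],0],[0,[0,0,-0.035],0],[0,[0,0,-0.04],0],[0,[0,0,-0.03],0],[0,[0,0,-0.01],0],[0,[0,0,0],0],[0,[0,0,0],0]])

```text
time: 5.78
ee_pos: [0.6264, 0.0393, 0.0598]
tcp_rot: [180.0, 0.1, 177.4]
wrist_force: [0.0, -0.4, 0.4]
opening: 0.0331
```

Run:
```python
from fit import *
im,d,p,o=snap('wrist','w5');print(o['ee_pos'],o['tcp_rot'],o['opening'],o['wrist_force'])
```

```text
[0.62640201 0.03932828 0.05975154] [1.79988115e+02 1.19518623e-01 1.77358984e+02] 0.03309196439277989 [ 0.02105268 -0.35515951  0.4268243 ]
```

View pics/w5.png

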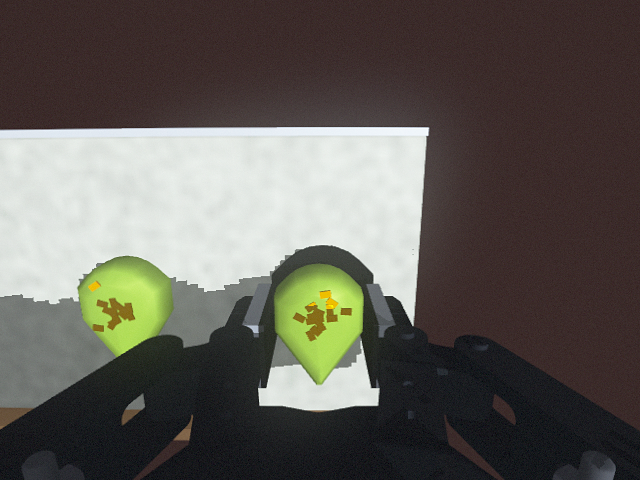

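Run:
```python
from fit import *
im,d,p,o=load('w5')
for i in range(4):
  o2=monitor.get_obs();print(o2['ee_pos'],o2['time'])
P=atz(p,o,[(321,246),(272.5,272),(374,276)],.032);print(P.round(4))
print('centre',(P[1]+P[2])[1]/2, P[0][0]+.021)
P=atz(p,o,[(274,310),(364,310),(319,264)],.043);print('drop',P.round(4))
```

```text
[0.62640532 0.03940002 0.05981771] 5.825
[0.62640532 0.03940002 0.05981771] 5.825
[0.62640532 0.03940002 0.05981771] 5.825
[0.62640532 0.03940002 0.05981771] 5.825
[[0.6039 0.0409 0.032 ]
 [0.614  0.0207 0.032 ]
 [0.6176 0.062  0.032 ]]
centre 0.041371981078540954 0.624862044224358
drop [[0.6256 0.0217 0.043 ]
 [0.6273 0.0565 0.043 ]
 [0.6076 0.0399 0.043 ]]
```

Request:
drive_tool(plan=[[0,[-0.001,0.0018,0],0],[0,[0,0,-0.002],0],[0,[0,0,-0.002],0],[0,[0,0,-0.001],0],[0,[0,0,0],0],[0,[0,0,0],0]])

```text
time: 6.58
ee_pos: [0.6245, 0.0414, 0.0537]
tcp_rot: [180.0, 0.0, 177.4]
wrist_force: [-2.5, 0.7, 5.1]
opening: 0.033
```

Wrist force is 5 N upward, so the drop is touching the pad. I'll open gently.

Request:
drive_tool(plan=[[0.42,[0,0,0],0],[0.45,[0,0,0],0],[0.5,[0,0,0],0],[0.55,[0,0,0],0],[0.55,[0,0,0],0],[0.55,[0,0,0.005],0],[0.55,[0,0,0.02],0],[0.55,[0,0,0.04],0],[0.55,[0,0,0.055],0],[0.55,[0,0,0.02],0]])

```text
time: 7.82
ee_pos: [0.6255, 0.0414, 0.1991]
tcp_rot: [180.0, 0.4, 177.4]
wrist_force: [0.8, 0.4, -0.5]
opening: 0.0471
```

Request:
drive_tool(plan=[[0.55,[0,0,0],0],[0.55,[0,0,0],0]])

```text
time: 8.07
ee_pos: [0.6243, 0.0413, 0.1926]
tcp_rot: [-180.0, -0.1, 177.4]
wrist_force: [-0.7, -0.3, -1.1]
opening: 0.0469
```

Run:
```python
from fit import *
im,d,p,o=snap('wrist','w6');print(o['ee_pos'],o['tcp_rot'],o['opening'],o['wrist_force'])
hsv=cv2.cvtColor(im,cv2.COLOR_RGB2HSV)
g=((hsv[...,1]>90)&(hsv[...,0]>20)&(hsv[...,0]<50)).astype(np.uint8)
g[:, :240]=0;g[:,410:]=0
c=max(cv2.findContours(g,0,1)[0],key=cv2.contourArea).reshape(-1,2)
P=atz(p,o,c,.041)[:,:2];x,e=fit(P,outline(),[.6247,.041,-.044]);print(c.min(0),c.max(0),x[:2].round(4),np.degrees(x[2]).round(2),e.round(2))
```

```text
[0.6242586  0.04127627 0.1925557 ] [-1.79994291e+02 -5.17756849e-02  1.77369576e+02] 0.0468840570483249 [-0.71168799 -0.27689228 -1.1136387 ]
[296 203] [342 268] [0.6238 0.0413] -2.62 0.66
```

View pics/w6.png

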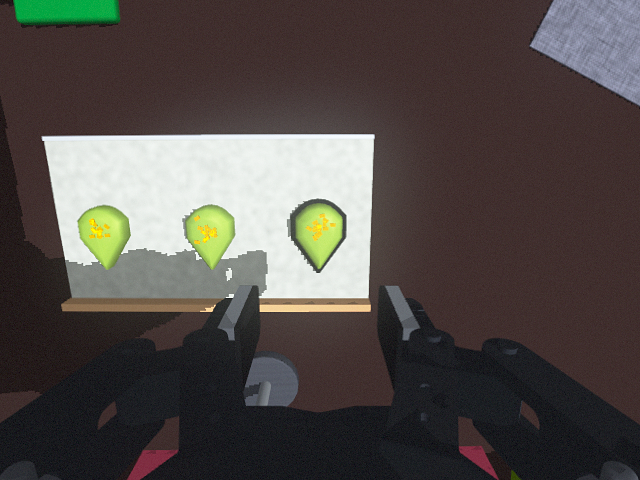

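The drop lies centred on the pad, with its outline at (319,235) and an even black margin. The fit gives (0.624, 0.0413) and −2.6°. Next is the loupe.

Request:
drive_tool(plan=[[0.55,[-0.007,-0.02,0],0],[0.55,[-0.014,-0.042,0],-1],[0.55,[-0.015,-0.05,0],-1],[0.55,[-0.016,-0.052,0],-1],[0.55,[-0.016,-0.052,0],-1],[0.55,[-0.016,-0.052,0],-1],[0.55,[-0.015,-0.048,0],-1],[0.55,[-0.01,-0.03,0],-1],[0.55,[-0.004,-0.01,0],0],[0.55,[0,0,0],0]])

```text
time: 9.38
ee_pos: [0.5108, -0.3151, 0.1928]
tcp_rot: [180.0, -0.0, 170.3]
wrist_force: [0.1, 0.4, 0.2]
opening: 0.0472
```

Request:
drive_tool(plan=[[0.55,[0,0,0],0],[0.55,[0,0,0],0]])

```text
time: 9.62
ee_pos: [0.5119, -0.3137, 0.1933]
tcp_rot: [180.0, 0.0, 170.5]
wrist_force: [0.6, 0.4, -0.2]
opening: 0.0469
```

Run:
```python
from fit import *
im,d,p,o=snap('wrist','w7');print(o['ee_pos'],o['tcp_rot'],o['opening'],o['wrist_force'])
```

```text
[ 0.51194402 -0.31374831  0.19330002] [1.79996536e+02 3.13160677e-03 1.70456615e+02] 0.04687336508578531 [ 0.58178145  0.4227817  -0.16520773]
```

View pics/w7.png

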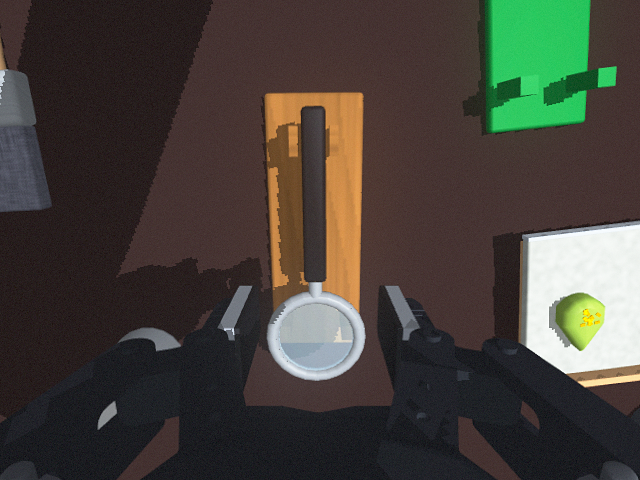

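The lens is centred at about (316,336), and the handle runs from (313,107) to (315,282).

Run:
```python
from fit import *
im,d,p,o=load('w7')
P=atz(p,o,[(268,337),(365,336),(317,291),(316,381)],.052);print('lens',P.round(4),P[:2].mean(0).round(4),P[2:].mean(0).round(4))
H=atz(p,o,[(313.2,107),(314.8,282),(302,190),(326,190)],.059);print(H.round(4))
v=H[1]-H[0];print(np.degrees(np.arctan2(v[1],v[0])))
X=cloud(p,o,d);print('z handle',X[[120,190,260],314,2],'rim',X[337,[271,362]],'stand',X[240,345,2])
```

```text
lens [[ 0.5867 -0.3653  0.052 ]
 [ 0.5981 -0.2927  0.052 ]
 [ 0.5559 -0.3224  0.052 ]
 [ 0.6308 -0.3359  0.052 ]] [ 0.5924 -0.329   0.052 ] [ 0.5933 -0.3292  0.052 ]
[[ 0.43   -0.3036  0.059 ]
 [ 0.5459 -0.3223  0.059 ]
 [ 0.4804 -0.3197  0.059 ]
 [ 0.483  -0.3041  0.059 ]]
-9.181759899801966
z handle [0.05881648 0.05933584 0.05874046] rim [[ 0.58604991 -0.36260674  0.05396068]
 [ 0.59794453 -0.29511217  0.0530452 ]] stand 0.011070963262955202
```

Request:
drive_tool(plan=[[0.55,[-0.002,-0.002,-0.02],0],[0.55,[0,0,-0.04],0],[0.55,[0,0,-0.04],0],[0.55,[0,0,-0.03],0],[0.55,[0,0,-0.01],0],[0.55,[0,0,0],0],[0.55,[0,0,0],0]], grip_force=40)

```text
time: 10.55
ee_pos: [0.5103, -0.317, 0.0549]
tcp_rot: [-180.0, 0.1, 170.4]
wrist_force: [-0.5, 0.1, 0.4]
opening: 0.0472
```

Run:
```python
from fit import *
im,d,p,o=snap('wrist','w8');print(o['ee_pos'],o['tcp_rot'],o['opening'],o['wrist_force'])
```

```text
[ 0.51034159 -0.31700778  0.05489565] [-1.79952435e+02  1.18898032e-01  1.70385120e+02] 0.04720788152399114 [-0.51882235  0.08587588  0.38450433]
```

View pics/w8.png

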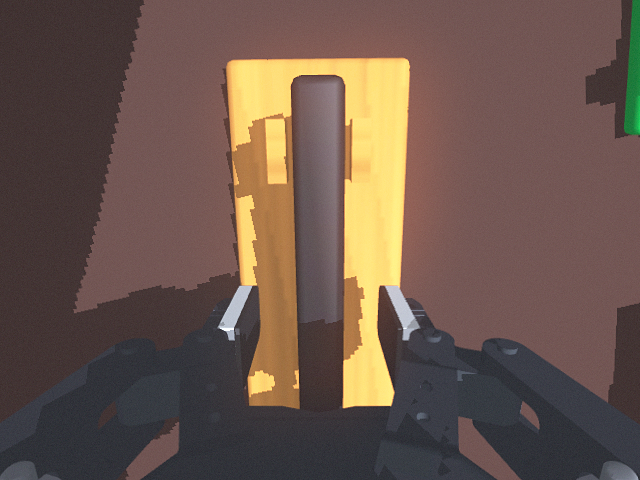

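The handle is centred between the jaws, at u≈320. I'll close and lift.

Request:
drive_tool(plan=[[0.3,[0,0,-0.002],0.3],[0,[0,0,0],0],[0,[0,0,0],0],[0,[0,0,0],0],[0,[0,0,0],0],[0,[0,0,0],0],[0,[0,0,0],0]], grip_force=60)

```text
time: 11.48
ee_pos: [0.5097, -0.3168, 0.0517]
tcp_rot: [-180.0, 0.0, 170.7]
wrist_force: [0.4, -0.6, 5.1]
opening: 0.0153
```

Request:
drive_tool(plan=[[0,[0,0,0.005],0],[0,[0,0,0.01],0],[0,[0,0,0.02],0],[0,[0,0,0.025],0],[0,[0,0,0.025],0],[0,[0,0,0.02],0],[0,[0,0,0.01],0],[0,[0,0,0],0],[0,[0,0,0],0],[0,[0,0,0],0]])

```text
time: 12.72
ee_pos: [0.5092, -0.3165, 0.1653]
tcp_rot: [180.0, -0.1, 170.7]
wrist_force: [0.6, -0.7, -0.8]
opening: 0.0149
```

Run:
```python
from fit import *
snap('top','t9');snap('scene','s9')
im,d,p,o=snap('wrist','w9');print(o['ee_pos'],o['tcp_rot'],o['opening'],o['wrist_force'],o['torque'])
X=cloud(p,o,d)
print(X[[90,150,200,250,300],320].round(4)-np.array(o['ee_pos']))
im,d,p,o=load('t9');cv2.imwrite('pics/c9.png',cv2.resize(im[160:300,380:500,::-1],None,fx=4,fy=4))
```

```text
[ 0.50933831 -0.31659618  0.16562881] [ 1.79982558e+02 -5.07099155e-02  1.70669513e+02] 0.014930171491190232 [-0.49014835 -0.60427713 -0.47740601] [ 0.020711    0.04701884 -0.00991338]
[[-0.07653831  0.01259618  0.00697119]
 [-0.06053831  0.00989618  0.00707119]
 [-0.04623831  0.00759618  0.00697119]
 [-0.03143831  0.00519618  0.00847119]
 [-0.01413831  0.00239618  0.00587119]]
```

View pics/w9.png

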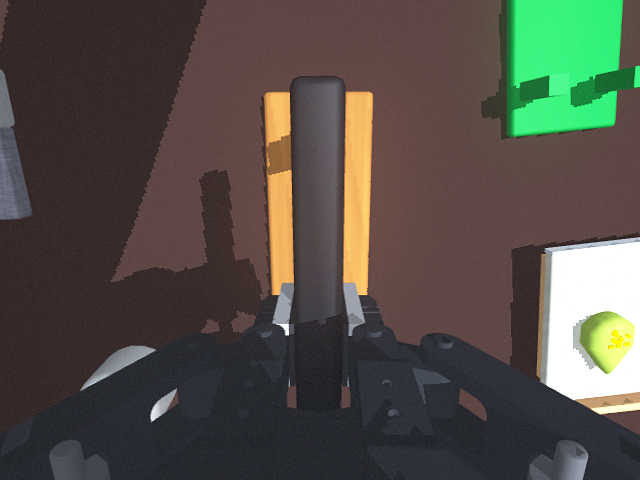

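View pics/s9.png

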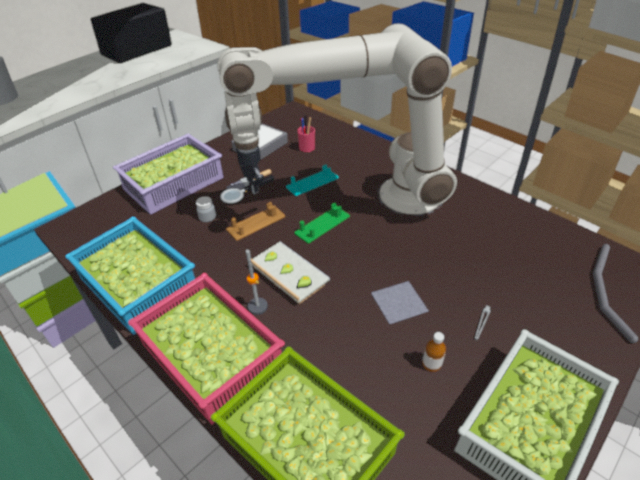

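The loupe is off the stand and level: the handle top is 7 mm above the TCP at every point along it. I'll carry it over the drop while still high.

Request:
drive_tool(plan=[[0,[0.001,0.015,0],0],[0,[0.003,0.03,0],0],[0,[0.004,0.045,0],0],[0,[0.004,0.05,0],0],[0,[0.004,0.05,0],0],[0,[0.004,0.05,0],0],[0,[0.004,0.05,0],0],[0,[0.004,0.045,0],0],[0,[0.002,0.025,0],0],[0,[0.001,0.01,0],0]])

```text
time: 14.12
ee_pos: [0.5401, 0.0552, 0.1663]
tcp_rot: [180.0, -0.0, 170.8]
wrist_force: [-0.3, -0.3, -0.8]
opening: 0.015
```

Request:
drive_tool(plan=[[0,[0,0,-0.01],0],[0,[0,0,-0.015],0],[0,[0,0,-0.007],0],[0,[0,0,-0.002],0],[0,[0,0,0],0],[0,[0,0,0],0],[0,[0,0,0],0]])

```text
time: 15.0
ee_pos: [0.5407, 0.0533, 0.1326]
tcp_rot: [180.0, 0.0, 170.7]
wrist_force: [-0.1, 0.5, -1.0]
opening: 0.0149
```

Run:
```python
from fit import *
im,d,p,o=snap('top','t10');print(o['ee_pos'],o['tcp_rot'],o['opening'])
cv2.imwrite('pics/c10.png',cv2.resize(im[120:260,270:410,::-1],None,fx=4,fy=4,interpolation=cv2.INTER_CUBIC))
X=cloud(p,o,d);np.save('x10.npy',X)
im,d,p,o=snap('scene','s10');cv2.imwrite('pics/c11.png',cv2.resize(im[230:330,220:360,::-1],None,fx=5,fy=5,interpolation=cv2.INTER_CUBIC))
```

```text
[0.54072005 0.05329374 0.13259089] [1.79993356e+02 3.16205859e-02 1.70672412e+02] 0.014901439645472461
```

View pics/c10.png

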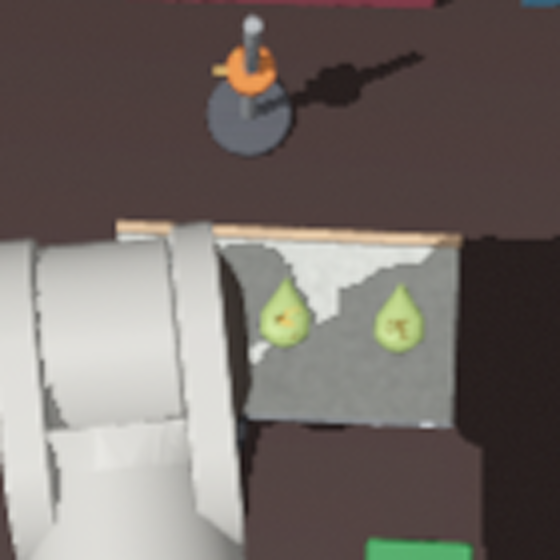

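View pics/c11.png

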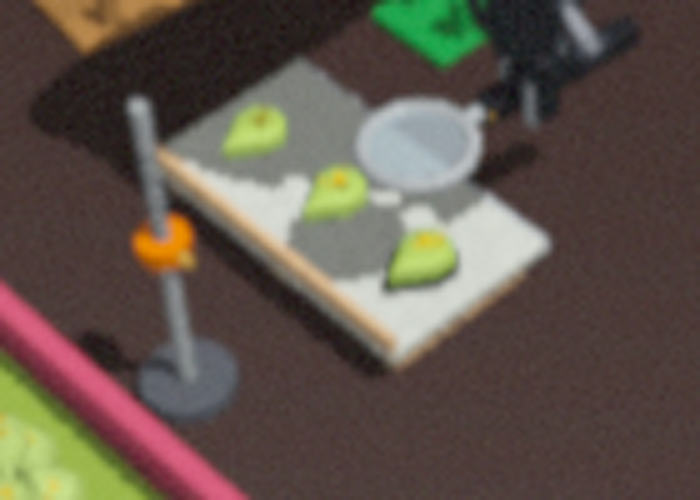

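The scene camera sees the lens at about (303.6,258.6); the top view is blocked by the arm. I'll measure the rim's 3-D position and compare it with the collar's.

Run:
```python
from fit import *
im,d,p,o=load('s10');X=cloud(p,o,d)
P=atz(p,o,[(303.6,258.6)],.131);print('lens ctr (z .131)',P.round(4))
sub=X[244:274,288:320].reshape(-1,3);s=sub[(sub[:,2]>.11)&(sub[:,2]<.15)&(np.hypot(sub[:,0]-.624,sub[:,1]-.041)<.042)]
A=np.c_[s[:,:2]-s[:,:2].mean(0),np.ones(len(s))];k=np.linalg.lstsq(A,s[:,2],rcond=None)[0]
print(len(s),'plane',k,'med z',np.median(s[:,2]),'bbox mid',(np.percentile(s[:,:2],1,0)+np.percentile(s[:,:2],99,0))/2,np.ptp(s[:,:2],axis=0))
c=X[272:286,244:262].reshape(-1,3);c=c[(c[:,2]>.11)&(c[:,2]<.15)];print('collar',np.percentile(c[:,2],[2,10,30,50,70,90,98]).round(4))
print('drop', X[280,304], atz(p,o,[(220+428/5,230+242/5)],.045))
im,d,p,o=snap('wrist','w10');print(o['ee_pos']);X=cloud(p,o,d);print((X[[90,150,200,250],320]-o['ee_pos']).round(4))
```

```text
lens ctr (z .131) [[0.6218 0.0417 0.131 ]]
379 plane [-0.00297544  0.00029866  0.13300251] med z 0.13298651054092914 bbox mid [0.62461403 0.04352007] [0.07796028 0.07452307]
collar [0.1209 0.1275 0.1323 0.1347 0.1364 0.1396 0.146 ]
drop [0.62950266 0.04536419 0.04670658] [[0.62036367 0.04313243 0.045     ]]
[0.54065034 0.05331894 0.13247015]
[[-0.0766  0.0126  0.0067]
 [-0.0605  0.0099  0.0067]
 [-0.0463  0.0076  0.007 ]
 [-0.0307  0.0051  0.0061]]
```

The lens is horizontally on target within about 2 mm. I'll lower it about 1.5 mm to match the collar centre (0.129) and let it settle.

Request:
drive_tool(plan=[[0,[0,0.0005,-0.0015],0],[0,[0,0,0],0],[0,[0,0,0],0],[0,[0,0,0],0],[0,[0,0,0],0]])

```text
time: 15.78
ee_pos: [0.5406, 0.0538, 0.1308]
tcp_rot: [-180.0, 0.0, 170.7]
wrist_force: [0.2, 0.0, -0.5]
opening: 0.0151
```

Run:
```python
from h import *
o=monitor.get_obs();print(o['ee_pos'],o['tcp_rot'],o['qd'].round(2),o['wrist_force'],o['opening'],o['time'])
snap('scene','s12')
print(job.job_done())
```

```text
[0.54055897 0.05379472 0.13077476] [-1.79999720e+02  4.15899111e-03  1.70670268e+02] [-0.1   0.03  0.04 -0.06 -0.12 -0.05] [ 0.16352061  0.00938187 -0.48945248] 0.015085926820215602 15.775
the job is handed in; nothing more can be done
None
```

I set the drop on the pad and let go of it, then lifted the loupe off the wooden stand. I handed the job in at about 15.8 s with the loupe held still over the drop. No verdict was reported.

| Check | Measured | Target |
|---|---|---|
| Drop centre | (0.624, 0.041) m | pad centre (0.6245, 0.041) m |
| Drop heading | −2.6° | pad heading −2.5° |
| Lens centre, from the arm pose | (0.624, 0.041) m | over the drop, (0.624, 0.041) m |
| Lens height, from the arm pose | about 0.129 m | collar centre about 0.129 m |
| Loupe level | handle level along its length; lens tilt about 0.2° | within 8° |

- **Disagreements:** The scene camera's two estimates of the lens centre differed from the arm-pose figure by up to about 3 mm, within the 14 mm allowed.
- **Weaker checks:** The depth reading on the lens was 0.133 m before the last 1.5 mm lowering. It mixes the rim top and the glass, so the lens height rests mainly on the arm pose. The top camera's view of the lens was blocked by the arm.
- **Not measured:** I didn't measure whether the other drops, the collar or the bench items had shifted. They looked in place in the pictures I viewed. I saved a last scene picture just before handing in but didn't examine it.

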